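# Stamp a spacer sleeve on the treadle press

## Robot

A 6-joint arm with a two-finger parallel gripper is mounted at the origin on the work surface. World frame = base frame: x ahead of the robot, y to its left, z up, the work surface at z = 0. Lengths are in m, angles in rad, forces in N, time in s.
With the tool pointing down it reaches from about 0.35 to 0.85 m from the base axis. Payload 8.1 kg.
Tool frame: the origin (TCP) lies on the centre line of the jaws, within the pads' length; the fingertips stand robot.tips_ahead ahead of it and the grasp point (between the pads) lies 6 mm ahead of it (robot.tips_ahead is the distance from the TCP to the fingertips, in m); z points along the fingers, y is the line along which they close (so a half turn about z gives the same grasp; the last joint's range is limited). The gripper opens to 93 mm and grips with 3 to 60 N. Pads are 15 mm wide; open, the fingers measure 128 mm over their backs; the gripper's body (75 mm by 188 mm) begins 65 mm behind the grasp point.
Start: joints at [-1.287, 0.13, 1.488, -0, 1.523, -0.085], TCP at [0.216, -0.56, 0.244] pointing down, gripper open.
Joint ranges: [-2.96, 2.96], [-0.89, 2.26], [0.02, 2.5], [-1.34, 4.48], [0, 2.73], [-2.66, 2.66]. Speed limits (rad/s): [2.39, 2.39, 2.79, 3.14, 3.14, 3.14].

## Interface

Orientations are given as a rotation vector (axis times angle).
In Python, from plant import robot gives the robot as it stands.
- The arm moves only by the tool apply_moves, never from a script. Its arguments are lists of equal length, an entry for each row: "delta_pos": the shift along the tool's x, y, z in cm, a list of three; "twist": the turn about the tool's z in rad. A call has 1 to 8 rows; each row shifts and turns the commanded pose from where the row before left it, along the tool's axes as they then stand; what a row does not reach is not made up. A row lasts 1/8 s, in which the tool goes at most 62.5 mm and 10.7 degrees, less where a joint would pass 70% of its speed; a pose out of reach is approached as far as the arm can. A call with a gripper value outside its range is refused whole. "gripper" is the finger opening in cm, from 0 to 9.3, set as the call begins (left out, the last holds). The fingers move at their own pace and stop on an object; "squeeze" is the grip in N (left out, the last holds). Time passes only in rows, so rows that do not move let the fingers close. It gives the time, the measured TCP pose, the force, the opening and the grip force at its end, in the units of the state.
- robot.read_state(): the state, without advancing time (a new reading comes with each control period).
- robot.read_camera(name): name is "side" or "top" or "wrist"; returns a dict with "frame" (384x512x3 uint8, red, green, blue), "vertical_fov" (degrees; the focal length in pixels is half the picture's height over the tangent of half this angle, whatever the lens; pixels are square), "cx", "cy" (the principal point, pixels), "k1" (the pictures are not rectified: a ray, as slopes to the right and down, at radius r is drawn at 1 + k1 r^2 times it, then the intrinsics apply), "R" (3x3) and "t" (3): a world point X has camera coordinates R X + t. Camera axes: x right, y down, z forward; pixel columns grow to the right and rows downward; lengths in m; the calibration is good to about 2 mm. A picture is of the moment at which its call begins. There is no depth.
- robot.close_job(): hands the job in; it is judged then, once.
The state is a dict: "t": time; "q": joint angles; "dq": joint speeds; "joint_torque": joint torques, N m; "tool_pos": TCP position; "orientation": TCP orientation; "force": force on the tool from outside, world axes, zero at the start; "wrist_torque": the same for the moment, N m; "opening": finger opening in m; "gripper_force": force on a finger pad.
Only numpy, scipy, OpenCV 4.12 (cv2) and the standard library are available. Lean on these libraries where they do the work, as an engineer would, in place of code of your own. Each camera call takes 0.05 s, during which the arm holds its last target. There are 200 camera calls.

## Task

Fit the aluminium spacer sleeve over the upright post of the bench stamping press, lowering it (do not let it drop) until it sits flat on its seat. Then press the treadle right down to its stop with the gripper's fingers, hold it there for a moment so that the stamp takes on the side of the sleeve, and let the treadle come back up. Leave the sleeve on the post, and leave the solid blank, the chuck key and the collet where they are.

Things in the scene. Friction and masses are not known exactly. Their poses are not given: they have to be found in the camera images.
- press: Grey bench stamping press, fixed: base plate 270 x 340 x 12 mm with an upright post on its left (+y) half, a ram behind the post, a cross-shaft along the far edge and a treadle on its right half. Origin on the bench, 12.5 mm nearer the operator's edge than the plate's centre; x points from that edge to the shaft, y left along the shaft, z up; turned by up to 0.3 rad.
- stamp (a point): Centre of the ram's rubber stamp face, 72 mm above the bench, 43 mm behind (+x) the post's axis; axes as the press. Treadle down, it slides 15.6 mm towards the post and touches the sleeve. Stamp and holder reach 60 to 84 mm above the bench; the ram guide, 97 mm high, starts 67 mm behind the post's axis. Fingers placed on the sleeve along the press's y clear them.
- post_seat (a point): Centre of the flat round seat (68 mm diameter) on which the sleeve must stand, 50 mm above the bench, on the post's axis; axes as the press. The post is 39 mm in diameter, rises 77 mm above the seat, and its top 19 mm taper to 22 mm.
- post_top (a point): Centre of the post's top, 127 mm above the bench, 77 mm above the seat; axes as the press.
- pad (a point): Pressing point on the treadle's black rubber pad (97 x 70 mm), on its centre line, 130 mm from the hinge axis, 45 mm from the free end (which is nearer the robot); moves with the treadle. Up: pad slopes 0.35 rad, free end raised, point 80 mm above the bench. At the stop: pad level, point 36 mm above the bench. Force here: about 4 N to start, 11 N at the stop. Axes as the press when up.
- treadle_hinge (a point): Point on the treadle's hinge axis (the cross-shaft, along the press's y), level with the pad's centre line, 30 mm above the bench; axes as the press.
- treadle (a joint): Angle of the treadle, rad: 0 fully up (where its spring returns it), 0.35 at the bottom stop; grows as the pad is pushed down.
- sleeve: Plain aluminium spacer sleeve (a tube) standing upright loose on the bench to the left of the press: outside diameter 60 mm, bore 43 mm right through, 65 mm high, about 0.25 kg. Origin at the centre of its lower face, z along its axis. It may stand nearer or farther than the blank.
- blank: Bystander: solid aluminium disc blank with no bore, 56 mm diameter, 45 mm high, standing on the bench to the left of the press. Origin at the centre of its underside.
- chuck_key: Bystander: dark steel T-handled chuck key lying on the bench to the right of the press, shank 95 mm long, cross-bar 130 mm, 22 mm thick. Origin on the bench under the shank.
- collet: Bystander: dark steel lathe collet standing on the bench to the right of the press, 37 mm diameter, 78 mm high. Origin at the centre of its underside.
There are look-alikes about, which are no part of the job. What is shaped like the sleeve but orange or yellow is not meant.

How it is judged:
On the way, in this order (a step that is already met when the one before it is completed fails the run):
1. the sleeve sits flat on the seat, around the post, with the treadle up (horizontal distance between sleeve and post_seat below 0.005 m and z of sleeve in the frame of post_seat below 0.004 m and angle between sleeve's own z axis and vertical below 0.06 rad and value of joint treadle below 0.06 rad), for 0.2 s.
2. the treadle is pressed to its stop by the gripper and held there, the sleeve on its seat (value of joint treadle above 0.32 rad and contact force between the fingers and treadle above 1 N and horizontal distance between sleeve and post_seat below 0.005 m and z of sleeve in the frame of post_seat below 0.004 m), for 0.3 s.
At the end, for the whole second after the job is handed in: The treadle is back up (under 0.05 rad) and the sleeve rests upright (within 0.06 rad) on the seat around the post: its lower face within 4 mm of the seat and its axis within 5 mm of the post's; the bystanders stand where they were (within 30 mm) (value of joint treadle below 0.05 rad and horizontal distance between sleeve and post_seat below 0.005 m and z of sleeve in the frame of post_seat below 0.004 m and angle between sleeve's own z axis and vertical below 0.06 rad and linear speed of sleeve below 0.02 m/s); the robot touches nothing.
It fails at once if the sleeve is dropped onto the post (falls faster than 0.45 m/s around it) (horizontal distance between sleeve and post_seat below 0.03 m and z of sleeve in the frame of post_seat below 0.077 m and linear speed of sleeve above 0.45 m/s).
It fails at once if the blank, the chuck key or the collet is moved more than 30 mm (distance of any of blank, chuck_key, collet from where it was at the start of the episode above 0.03 m).
It also fails if it takes over 58 s, if anything falls off the work surface, if the arm or the gripper's body presses on something with over 40 N, if the wrist force passes 120 N, or if a joint passes its speed limit or range.

## Working session

There is one attempt and no reset: what is moved stays moved. The work goes in short steps, Python scripts to look and compute and a tool call to move; the robot and the scene stay as the last step left them, time stands still between calls to the robot, and variables do not carry over. Pictures are saved under pics/ and viewed, at most 11 in all, crops included, and the job is handed in when it is done.

Besides the shell and the picture viewer there is one more tool, called after ">>>" as a command line: name --pt "numbers of a row" for each row, then --argument value for the rest. apply_moves: Moves the arm, as the interface text tells. Its arguments: {"type":"object","properties":{"delta_pos":{"type":"array"},"twist":{"type":"array"},"gripper":{"type":"number"},"squeeze":{"type":"number"}},"required":["delta_pos","twist"]}

```bash
mkdir -p pics; ls; cat > h.py <<'E'
import numpy as np, cv2, pickle
from scipy.spatial.transform import Rotation as Ro
from plant import robot
def K(c):
    f=c["frame"].shape[0]/2/np.tan(np.radians(c["vertical_fov"])/2)
    return f
def ray(c,u,v):
    f=K(c); d=np.array([(u-c["cx"])/f,(v-c["cy"])/f]); s=d.copy()
    for _ in range(20): s=d/(1+c["k1"]*(s@s))
    R=np.array(c["R"]);o=-R.T@np.array(c["t"]); return o,R.T@np.array([s[0],s[1],1])
def onz(c,u,v,z):
    o,d=ray(c,u,v); return o+d*(z-o[2])/d[2]
def proj(c,X):
    p=np.array(c["R"])@np.array(X)+np.array(c["t"]); s=p[:2]/p[2]; s=s*(1+c["k1"]*(s@s)); return s*K(c)+[c["cx"],c["cy"]]
def tri(c1,p1,c2,p2):
    o1,d1=ray(c1,*p1);o2,d2=ray(c2,*p2)
    s=np.linalg.lstsq(np.c_[d1,-d2],o2-o1,rcond=None)[0]; a=o1+s[0]*d1;b=o2+s[1]*d2
    return (a+b)/2,np.linalg.norm(a-b)
def snap(*names):
    out={}
    for n in names:
        out[n]=robot.read_camera(n)
    return out
E
python3 - <<'E'
from h import *
s=robot.read_state();print(s, robot.tips_ahead)
c=snap("side","top");pickle.dump(c,open("c0.pkl","wb"))
for n in c: print(n,c[n]["vertical_fov"],c[n]["cx"],c[n]["cy"],c[n]["k1"],-np.array(c[n]["R"]).T@c[n]["t"]);cv2.imwrite(f"pics/{n}0.png",cv2.resize(c[n]["frame"][:,:,::-1],(800,600),interpolation=cv2.INTER_CUBIC))
E
```

```text
pics
{'t': 0.0, 'q': array([-1.28740517e+00,  1.31139869e-01,  1.48930803e+00,  1.20785140e-05,
        1.52298242e+00, -8.54041039e-02]), 'dq': array([ 1.10772131e-03,  5.85480056e-04,  6.65514536e-05,  6.14302051e-04,
       -1.14701458e-03, -3.62426881e-04]), 'joint_torque': array([-3.27478392e-04, -5.59833348e+01, -4.91770720e+01,  7.66608864e-02,
        3.54660605e-02, -1.39716312e-04]), 'tool_pos': array([ 0.21616867, -0.55913696,  0.24258434]), 'orientation': array([-3.08653417e+00, -5.75688449e-01,  2.66274482e-04]), 'force': array([ 0.29015273,  0.33288265, -1.03724694]), 'wrist_torque': array([-0.00283849, -0.038402  , -0.03450201]), 'gripper_force': 0.0, 'opening': 0.09262939383506565} 0.025
side 45.00960173583576 251.12550819397777 185.91203645815114 -0.15413845228643455 [ 0.38761134 -1.03539205  0.99794282]
top 56.917711099013644 248.71478182345484 193.14244439455962 0.035136447551148725 [ 0.38565358 -0.02700017  1.05208201]
```

View pics/top0.png

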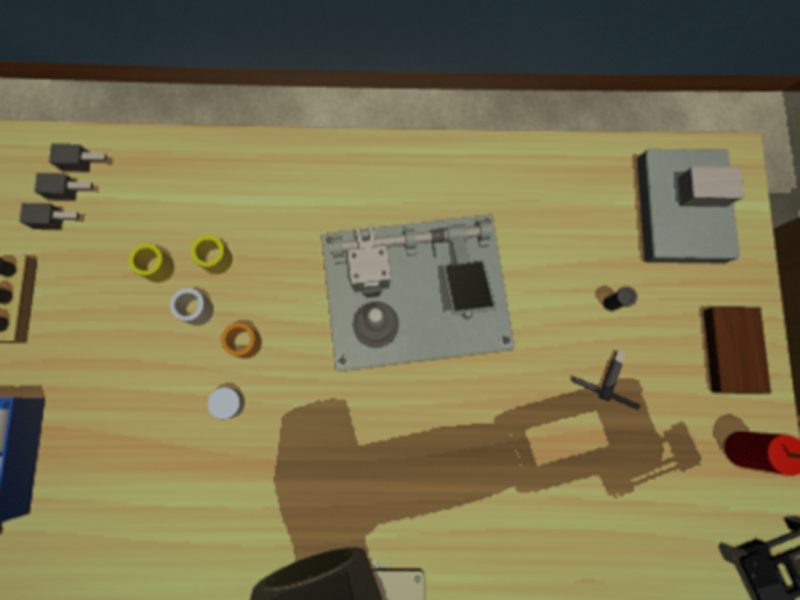

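View pics/side0.png

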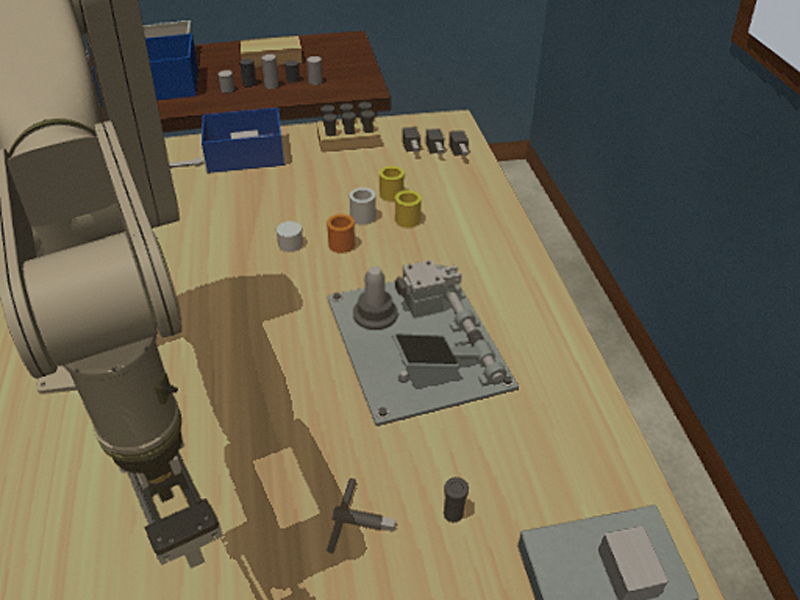

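Candidates (top view 800x600): the grey tube at (188,305), the yellow tubes at (146,260) and (208,252), the orange tube at (238,340) and the solid blank at (224,403). I choose the grey tube with the open bore at (188,305). The post is at (376,318) and the pad at (469,286). In the side view the sleeve is at (362,205), the post top at (375,270) and the pad at (427,348).

```bash
python3 - <<'E'
from h import *
c=pickle.load(open("c0.pkl","rb"));T=c["top"];S=c["side"]
im=T["frame"];hsv=cv2.cvtColor(im,cv2.COLOR_RGB2HSV)
for n,(u,v) in dict(sleeve=(188,305),sl_rim=(175,305),blank=(224,403),plate=(420,330),wood=(300,200),posttop=(376,314),seat=(362,330),pad=(469,286)).items():
    print(n,hsv[int(v*.64),int(u*.64)])
print("approx sleeve",onz(T,188*.64,305*.64,.065),"blank",onz(T,224*.64,403*.64,.045),"orange",onz(T,238*.64,340*.64,.065),"yel",onz(T,208*.64,252*.64,.065),"post",onz(T,375*.64,312*.64,.127), "seat",onz(T,376*.64,323*.64,.05))
cor=[onz(T,u*.64,v*.64,.012) for u,v in[(322,235),(491,214),(513,348),(336,370)]]
print(np.array(cor).round(4))
a=cv2.resize(im[120:260,70:200],None,fx=4,fy=4,interpolation=cv2.INTER_CUBIC)
cv2.imwrite("pics/crop1.png",cv2.resize(im[140:280,90:190],None,fx=4,fy=4,interpolation=cv2.INTER_CUBIC)[:,:,::-1])
cv2.imwrite("pics/crop2.png",cv2.resize(im[130:245,195:340],None,fx=5,fy=5,interpolation=cv2.INTER_CUBIC)[:,:,::-1])
E
```

```text
sleeve [ 26  97 131]
sl_rim [27 28 90]
blank [103  20 177]
plate [ 45  23 134]
wood [ 34  93 172]
posttop [ 25  27 163]
seat [25 33 85]
pad [30 64 36]
approx sleeve [0.56365926 0.31998948 0.065     ] blank [0.39130551 0.25004037 0.045     ] orange [0.50142482 0.2272718  0.065     ] yel [0.66267183 0.29134504 0.065     ] post [ 0.54422246 -0.01643403  0.127     ] seat [ 0.53703417 -0.01766978  0.05      ]
[[ 0.7152  0.0904  0.012 ]
 [ 0.763  -0.2414  0.012 ]
 [ 0.4982 -0.2763  0.012 ]
 [ 0.4534  0.056   0.012 ]]
```

View pics/crop1.png

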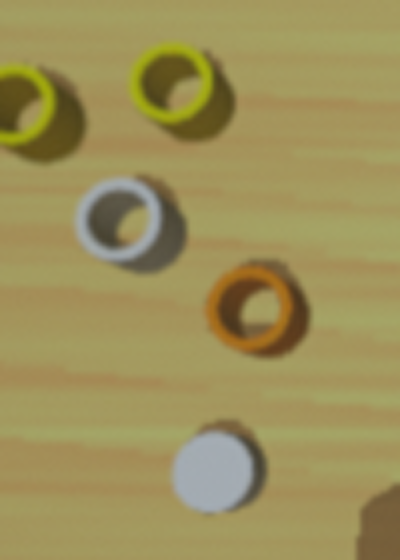

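View pics/crop2.png

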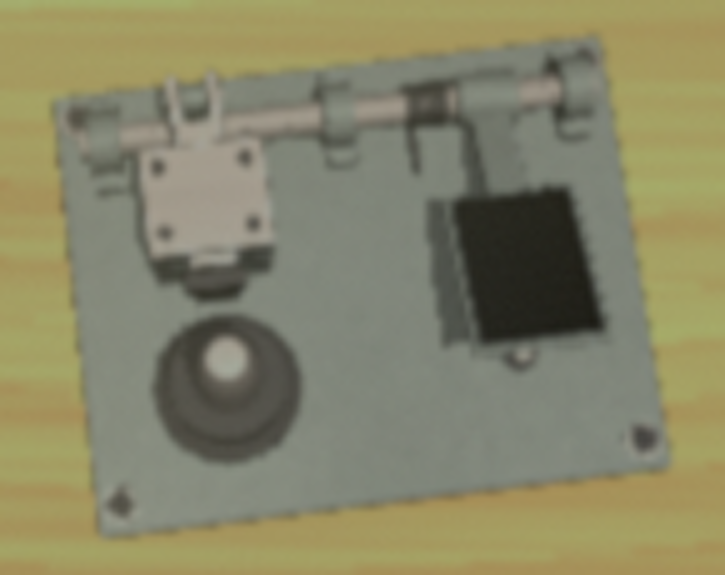

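The crops confirm it. The sleeve is the bright open ring, crop centre (119,220), which is (119.8,195) in the full frame. The post-top disc is at (228,362), full frame (240.6,202.4), and the seat disc at (227,390), full frame (240.4,208). The plate edges give a press yaw of about 0.132.

```bash
cat >> h.py <<'E'
def to(target,yaw=None):
    "remaining twist (rad) and then shift (cm) in tool axes after that twist; yaw = world angle of tool y, mod pi"
    s=robot.read_state(); R=Ro.from_rotvec(s["orientation"]).as_matrix()
    tw=0.
    if yaw is not None:
        y=np.arctan2(R[1,1],R[0,1]); tw=-(((yaw-y)+np.pi/2)%np.pi-np.pi/2)
    R2=R@Ro.from_rotvec([0,0,tw]).as_matrix()
    print("t",round(s["t"],2),"pos",s["tool_pos"].round(4),"tilt",(R[:,2]).round(3),"q",s["q"].round(2),"twist",round(tw,4),"delta cm",(R2.T@(np.array(target)-s["tool_pos"])*100).round(2))
E
python3 - <<'E'
from h import *
c=pickle.load(open("c0.pkl","rb"));T=c["top"];S=c["side"]
def comp(c,mask,seed):
    m=(mask*255).astype(np.uint8); cs,_=cv2.findContours(m,cv2.RETR_EXTERNAL,cv2.CHAIN_APPROX_NONE)
    best=min((k for k in cs if len(k)>8),key=lambda k:abs(cv2.pointPolygonTest(k,seed,True)) if cv2.pointPolygonTest(k,seed,True)<0 else 0)
    return best
hsv=cv2.cvtColor(T["frame"],cv2.COLOR_RGB2HSV)
k=comp(T,(hsv[...,1]<45)&(hsv[...,2]>140),(119.,195.));e=cv2.fitEllipse(k);print("sleeve",e,onz(T,*e[0],.065))
k=comp(T,(hsv[...,1]<45)&(hsv[...,2]>130),(140.,258.));e=cv2.fitEllipse(k);print("blank",e)
sub=hsv.copy()
k=comp(T,(hsv[...,2]<112)&(np.hypot(*np.meshgrid(np.arange(512)-240.4,np.arange(384)-208))<17.5)|(np.hypot(*np.meshgrid(np.arange(512)-240.4,np.arange(384)-207))<8),(240.,208.));e=cv2.fitEllipse(k);print("seat",e,onz(T,*e[0],.05))
m=(hsv[...,2]>125)&(np.hypot(*np.meshgrid(np.arange(512)-240.6,np.arange(384)-202.4))<7)
k=comp(T,m,(240.,202.));e=cv2.fitEllipse(k);print("top",e,onz(T,*e[0],.127))
k=comp(T,(hsv[...,2]<70)&(np.abs(np.arange(512)-300)<22)[None]&(np.abs(np.arange(384)-183)<22)[:,None],(300.,183.));r=cv2.minAreaRect(k);M=cv2.moments(k);print("pad",r,M["m10"]/M["m00"],M["m01"]/M["m00"])
# press frame from corners
yaw=.132; ex=np.array([np.cos(yaw),np.sin(yaw)]);ey=np.array([-ex[1],ex[0]])
cen=np.mean([[.7152,.0904],[.763,-.2414],[.4982,-.2763],[.4534,.056]],0);print("plate c",cen)
to([0.564,.32,.2],yaw+np.pi/2)
im=S["frame"]; cv2.imwrite("pics/crop3.png",cv2.resize(im[100:260,180:340],None,fx=3.7,fy=3.7,interpolation=cv2.INTER_CUBIC)[:,:,::-1])
E
```

```text
sleeve ((118.91648864746094, 194.3284912109375), (19.20427703857422, 20.798755645751953), 59.11372375488281) [0.5660974  0.32406185 0.065     ]
blank ((142.5451202392578, 257.5425720214844), (18.735822677612305, 19.94363021850586), 40.15526580810547)
seat ((239.9325408935547, 207.28237915039062), (29.019174575805664, 29.21553611755371), 172.14784240722656) [ 0.53538716 -0.01567143  0.05      ]
top ((239.69058227539062, 201.5), (7.605862140655518, 7.620757102966309), 0.0) [ 0.53932836 -0.01568423  0.127     ]
pad ((300.076904296875, 182.38462829589844), (30.594118118286133, 24.710634231567383), 78.69007110595703) 299.781282051282 182.78025641025638
plate c [ 0.60745  -0.092825]
t 0.1 pos [ 0.2162 -0.5592  0.2427] tilt [-0.     0.002 -1.   ] q [-1.29  0.13  1.49  0.    1.52 -0.09] twist 0.2368 delta cm [ 46.05 -82.57   4.4 ]
```

View pics/crop3.png

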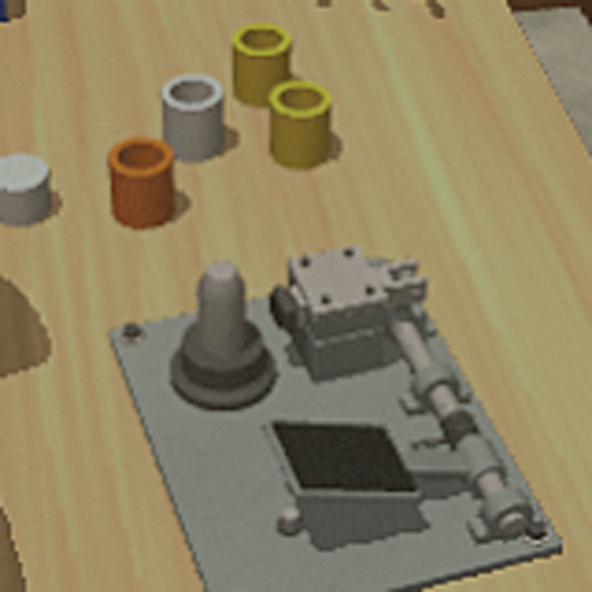

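Side crop: sleeve rim at (193,95), post top at (222,268), pad about (345,455). These agree with the top view. I'll move over the sleeve now.

>>> apply_moves --pt "0 0 0" --pt "2.3 -4.1 0" --pt "2.3 -4.1 0" --pt "2.3 -4.1 0" --pt "2.3 -4.1 0" --pt "2.3 -4.1 0" --pt "2.3 -4.1 0" --pt "2.3 -4.1 0" --twist '[0.12,0.117,0,0,0,0,0,0]' --gripper 9.3 --squeeze 25

```text
t: 1.1
tool_pos: [0.3331, -0.2507, 0.2433]
orientation: [-3.135, -0.206, 0.0]
force: [-0.1, -0.2, 0.3]
opening: 0.0935
gripper_force: 0.0
```

>>> apply_moves --pt "2.3 -4.1 0" --pt "2.3 -4.1 0" --pt "2.3 -4.1 0" --pt "2.3 -4.1 0" --pt "2.3 -4.1 0" --pt "2.3 -4.1 0" --pt "2.3 -4.1 0" --pt "2.3 -4.1 0" --twist '[0,0,0,0,0,0,0,0]'

```text
t: 2.1
tool_pos: [0.4724, 0.0987, 0.2433]
orientation: [3.135, 0.207, -0.001]
force: [0.2, -0.6, -0.3]
opening: 0.093
gripper_force: 0.0
```

```bash
python3 - <<'E'
from h import *
to([0.565,.323,.2],.132+np.pi/2)
E
```

```text
t 2.1 pos [0.4724 0.0987 0.2433] tilt [-0. -0. -1.] q [ 0.1  -0.19  1.8  -0.    1.53  1.54] twist 0.0001 delta cm [ 12.13 -21.02   4.33]
```

>>> apply_moves --pt "2.4 -4.2 0.8" --pt "2.4 -4.2 0.8" --pt "2.4 -4.2 0.9" --pt "2.4 -4.2 0.9" --pt "2.4 -4.2 0.9" --pt "0.1 0 0" --pt "0 0 0" --twist '[0,0,0,0,0,0,0]'

```text
t: 2.98
tool_pos: [0.5643, 0.3208, 0.2]
orientation: [3.134, 0.207, -0.002]
force: [-0.6, -0.2, 0.7]
opening: 0.0931
gripper_force: 0.0
```

```bash
python3 - <<'E'
from h import *
c=snap("wrist");pickle.dump(c,open("c1.pkl","wb"));W=c["wrist"]
print(W["vertical_fov"],-np.array(W["R"]).T@W["t"],proj(W,[.565,.323,.065]))
to([0.565,.323,.2],.132+np.pi/2)
cv2.imwrite("pics/w1.png",W["frame"][:,:,::-1])
E
```

```text
58.788748037590054 [0.63786422 0.3292145  0.34031092] [256.46268252 184.01232868]
t 3.02 pos [0.5645 0.3204 0.2007] tilt [-0. -0. -1.] q [ 0.44  0.28  1.39 -0.    1.47  1.88] twist -0.0006 delta cm [ 0.08 -0.25  0.07]
```

View pics/w1.png

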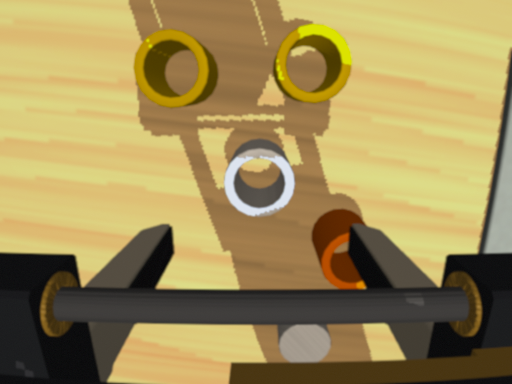

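The wrist view shows the silver sleeve ring at about (259,183), with yellow tubes above it and the orange tube at (345,250), clear of the finger line.

```bash
python3 - <<'E'
from h import *
W=pickle.load(open("c1.pkl","rb"))["wrist"]
hsv=cv2.cvtColor(W["frame"],cv2.COLOR_RGB2HSV)
yy,xx=np.mgrid[:384,:512]
m=((hsv[...,1]<60)&(hsv[...,2]>165)&(np.hypot(xx-259,yy-183)<42)).astype(np.uint8)*255
k=max(cv2.findContours(m,cv2.RETR_EXTERNAL,cv2.CHAIN_APPROX_NONE)[0],key=len)
e=cv2.fitEllipse(k);p=onz(W,*e[0],.065);print(e,p)
to([p[0],p[1],.051],.132+np.pi/2)
E
```

```text
((258.78253173828125, 182.2345428466797), (65.4318618774414, 70.6545181274414), 83.75655364990234) [0.56677584 0.32127711 0.065     ]
t 3.02 pos [0.5645 0.3204 0.2007] tilt [-0. -0. -1.] q [ 0.44  0.28  1.39 -0.    1.47  1.88] twist -0.0006 delta cm [ 0.24 -0.07 14.97]
```

>>> apply_moves --pt "0.2 -0.1 2.5" --pt "0 0 3.5" --pt "0 0 3.5" --pt "0 0 3" --pt "0 0 1.7" --pt "0 0 0.8" --pt "0 0 0" --pt "0 0 0" --twist '[0,0,0,0,0,0,0,0]'

```text
t: 4.03
tool_pos: [0.5675, 0.3228, 0.0522]
orientation: [-3.134, -0.207, -0.003]
force: [-0.2, -0.0, -0.3]
opening: 0.0927
gripper_force: 0.0
```

>>> apply_moves --pt "0 0 0" --pt "0 0 0" --pt "0 0 0" --pt "0 0 0" --pt "0 0 0" --pt "0 0 0" --twist '[0,0,0,0,0,0]' --gripper 5 --squeeze 25

```text
t: 4.78
tool_pos: [0.5665, 0.3224, 0.0506]
orientation: [3.135, 0.207, -0.0]
force: [0.4, -0.1, 0.4]
opening: 0.0587
gripper_force: 24.9
```

>>> apply_moves --pt "0 0 -1.5" --pt "0 0 -3" --pt "0 0 -4" --pt "0 0 -4" --pt "0 0 -3" --pt "0 0 -1.5" --pt "0 0 0" --twist '[0,0,0,0,0,0,0]'

```text
t: 5.65
tool_pos: [0.567, 0.3227, 0.222]
orientation: [-3.134, -0.207, -0.003]
force: [-0.5, 1.1, -2.7]
opening: 0.0582
gripper_force: 24.9
```

```bash
python3 - <<'E'
from h import *
print(robot.read_state()["opening"],robot.read_state()["gripper_force"])
to([0.50,.06,.22],.132+np.pi/2)
E
```

```text
0.05818238628567947 24.930967390537262
t 5.65 pos [0.567  0.3227 0.222 ] tilt [ 0.002  0.001 -1.   ] q [0.44 0.28 1.36 0.   1.5  1.88] twist -0.0002 delta cm [-10.1   25.16   0.16]
```

>>> apply_moves --pt "-1 2 0" --pt "-1.5 4 0" --pt "-1.5 4 0" --pt "-1.5 4 0" --pt "-1.5 4 0" --pt "-1.5 4 0" --pt "-1.5 3.1 0" --pt "0 0 0" --twist '[0,0,0,0,0,0,0,0]'

```text
t: 6.65
tool_pos: [0.4989, 0.0586, 0.2187]
orientation: [3.135, 0.202, -0.005]
force: [0.2, 0.2, -1.8]
opening: 0.0582
gripper_force: 24.9
```

```bash
python3 - <<'E'
from h import *
c=snap("wrist","top");pickle.dump(c,open("c2.pkl","wb"));W=c["wrist"]
print(proj(W,[.537,-.0157,.127]),proj(W,[.537,-.0157,.05]))
to([0.537,-.0157,.2],.132+np.pi/2)
cv2.imwrite("pics/w2.png",W["frame"][:,:,::-1])
E
```

```text
[371.28716913 161.97816272] [345.08922861 145.45512953]
t 6.75 pos [0.4998 0.0605 0.2193] tilt [-0.002  0.    -1.   ] q [ 0.02 -0.12  1.78  0.    1.48  1.46] twist -0.0012 delta cm [2.69 8.05 1.92]
```

View pics/w2.png

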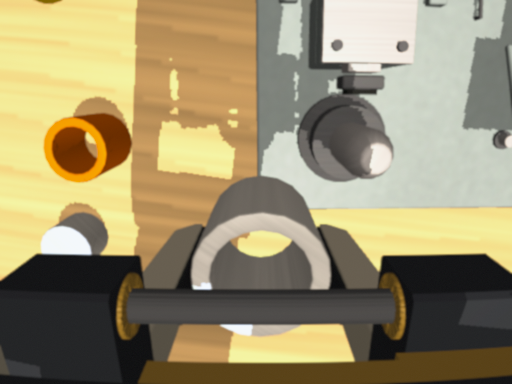

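The wrist view shows the sleeve held upright, rim centre about (261,260), the post top disc at about (376,159) and the seat circle at about (344,138).

```bash
python3 - <<'E'
from h import *
W=pickle.load(open("c2.pkl","rb"))["wrist"]
hsv=cv2.cvtColor(W["frame"],cv2.COLOR_RGB2HSV);yy,xx=np.mgrid[:384,:512]
m=((hsv[...,2]>165)&(np.hypot(xx-376,yy-158)<20)).astype(np.uint8)*255
k=max(cv2.findContours(m,cv2.RETR_EXTERNAL,cv2.CHAIN_APPROX_NONE)[0],key=len)
e=cv2.fitEllipse(k);print("top",e,onz(W,*e[0],.127),"manual",onz(W,376,159,.127))
m=((hsv[...,2]<118)&(np.hypot(xx-343,yy-139)<47)).astype(np.uint8)*255
k=max(cv2.findContours(m,cv2.RETR_EXTERNAL,cv2.CHAIN_APPROX_NONE)[0],key=len);print("seat box",cv2.boundingRect(k))
print("seat manual",onz(W,344,138,.05))
s=robot.read_state();R=Ro.from_rotvec(s["orientation"]).as_matrix();p=s["tool_pos"]
zt=p[2]-.0506+.065
for d in([.030,0],[0,-.03],[0,.03],[.0215,0]):
    X=p+R[:,0]*d[0]+R[:,1]*d[1];X[2]=zt;print(d,proj(W,X).round(1))
cv2.imwrite("pics/crop4.png",np.hstack([cv2.resize(W["frame"][90:190,290:400],None,fx=4,fy=4),cv2.resize(W["frame"][190:290,180:270],None,fx=4,fy=4)])[:,:,::-1])
E
```

```text
top ((380.544677734375, 159.37705993652344), (28.8525390625, 34.32791519165039), 172.0579071044922) [ 0.53968225 -0.02182936  0.127     ] manual [ 0.5395141  -0.01856788  0.127     ]
seat box (297, 93, 93, 88)
seat manual [ 0.54357902 -0.01341802  0.05      ]
[0.03, 0] [252.3 208.3]
[0, -0.03] [181.  276.6]
[0, 0.03] [325.3 276.4]
[0.0215, 0] [252.5 228.7]
```

View pics/crop4.png

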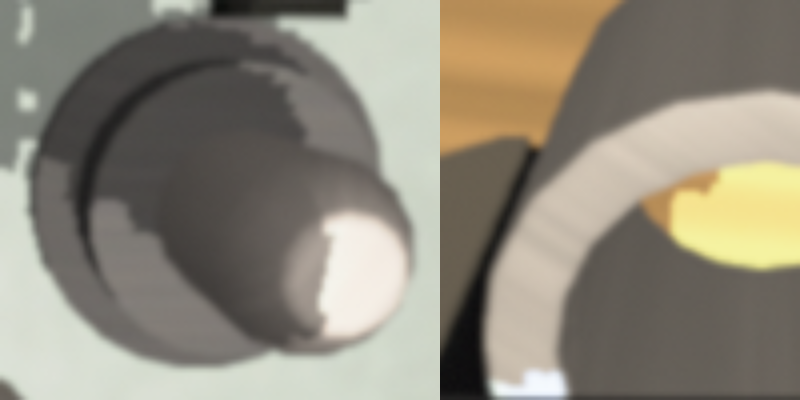

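```bash
python3 - <<'E'
from h import *
to([0.541,-.0155,.19],.132+np.pi/2)
E
```

```text
t 6.75 pos [0.4998 0.0605 0.2193] tilt [-0.002  0.    -1.   ] q [ 0.02 -0.12  1.78  0.    1.48  1.46] twist -0.0012 delta cm [3.09 8.08 2.92]
```

>>> apply_moves --pt "0.6 1.6 0" --pt "0.6 1.6 0.5" --pt "0.7 1.8 0.5" --pt "0.6 1.6 1" --pt "0.6 1.5 0.9" --pt "0 0 0" --pt "0 0 0" --twist '[0,0,0,0,0,0,0]'

```text
t: 7.62
tool_pos: [0.5416, -0.0156, 0.1916]
orientation: [-3.134, -0.206, 0.001]
force: [-0.4, -0.1, -3.6]
opening: 0.0588
gripper_force: 24.9
```

```bash
python3 - <<'E'
from h import *
to([0.541,-.0155,.19],.132+np.pi/2)
c=snap("wrist","side");pickle.dump(c,open("c3.pkl","wb"))
to([0.541,-.0155,.19],.132+np.pi/2)
print(robot.read_state()["force"])
W=c["wrist"]["frame"][150:330,150:370];S=c["side"]["frame"][110:230,180:320]
cv2.imwrite("pics/ws3.png",np.hstack([cv2.resize(W,(440,360)),cv2.resize(S,(350,360)[:2])])[:,:,::-1])
E
```

```text
t 7.62 pos [ 0.5416 -0.0156  0.1916] tilt [-0.  0. -1.] q [-0.12  0.    1.72  0.    1.42  1.32] twist -0.0005 delta cm [-0.06 -0.02  0.16]
t 7.72 pos [ 0.5418 -0.0153  0.1921] tilt [ 0.001  0.    -1.   ] q [-0.12  0.    1.72  0.    1.42  1.32] twist 0.0003 delta cm [-0.08  0.01  0.21]
[ 0.50839016 -0.02166416 -2.24301349]
```

View pics/ws3.png

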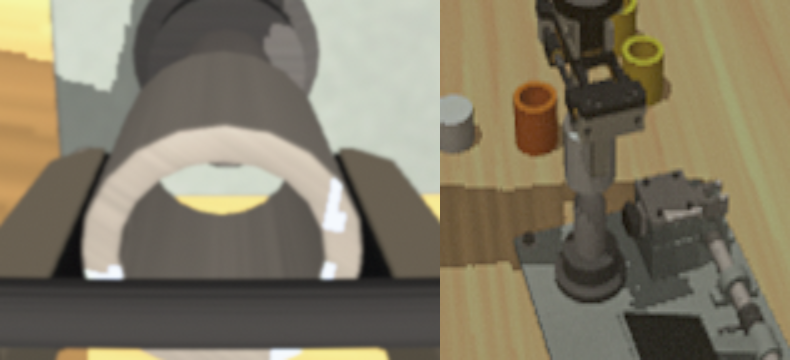

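The wrist and side views show the sleeve directly above the post and laterally aligned. I'll lower it gently.

>>> apply_moves --pt "0 0 0.6" --pt "0 0 0.6" --pt "0 0 0.6" --pt "0 0 0.6" --pt "0 0 0.5" --pt "0 0 0.4" --pt "0 0 0.3" --pt "0 0 0" --twist '[0,0,0,0,0,0,0,0]'

```text
t: 8.72
tool_pos: [0.5416, -0.0158, 0.1554]
orientation: [-3.135, -0.207, 0.001]
force: [1.0, -1.1, -3.3]
opening: 0.0584
gripper_force: 24.9
```

>>> apply_moves --pt "0 0 0.3" --pt "0 0 0.3" --pt "0 0 0.3" --pt "0 0 0" --twist '[0,0,0,0]'

```text
t: 9.22
tool_pos: [0.5415, -0.0158, 0.1462]
orientation: [-3.135, -0.207, 0.001]
force: [-0.2, -1.7, -3.0]
opening: 0.0585
gripper_force: 24.9
```

>>> apply_moves --pt "0 0 0.6" --pt "0 0 0.6" --pt "0 0 0.6" --pt "0 0 0.6" --pt "0 0 0.6" --pt "0 0 0.6" --pt "0 0 0.3" --pt "0 0 0" --twist '[0,0,0,0,0,0,0,0]'

```text
t: 10.22
tool_pos: [0.5414, -0.0157, 0.107]
orientation: [-3.135, -0.207, 0.001]
force: [-1.9, -3.5, -4.1]
opening: 0.0584
gripper_force: 24.9
```

>>> apply_moves --pt "0 0 0.2" --pt "0 0 0.2" --pt "0 0 0.1" --pt "0 0 0" --twist '[0,0,0,0]'

```text
t: 10.72
tool_pos: [0.5419, -0.016, 0.1028]
orientation: [3.134, 0.207, 0.0]
force: [-2.1, -4.1, -0.7]
opening: 0.0581
gripper_force: 24.9
```

>>> apply_moves --pt "0 0 0.1" --pt "0 0 0.1" --pt "0 0 0" --twist '[0,0,0]'

```text
t: 11.1
tool_pos: [0.5419, -0.016, 0.1009]
orientation: [3.134, 0.207, 0.001]
force: [-2.0, -5.6, 0.6]
opening: 0.0583
gripper_force: 24.9
```

>>> apply_moves --pt "0 0 0.1" --pt "0 0 0" --pt "0 0 0" --twist '[0,0,0]'

```text
t: 11.48
tool_pos: [0.5419, -0.016, 0.1006]
orientation: [3.134, 0.207, 0.0]
force: [-6.1, -5.2, 4.8]
opening: 0.0583
gripper_force: 24.9
```

>>> apply_moves --pt "0 0 0" --pt "0 0 0" --pt "0 0 0" --pt "0 0 0" --pt "0 0 0" --twist '[0,0,0,0,0]' --gripper 8

```text
t: 12.1
tool_pos: [0.5417, -0.0157, 0.0996]
orientation: [-3.135, -0.207, -0.0]
force: [-0.4, 0.1, 0.1]
opening: 0.0795
gripper_force: 0.0
```

>>> apply_moves --pt "0 0 -1" --pt "0 0 -2.5" --pt "0 0 -4" --pt "0 0 -4" --pt "0 0 -2" --pt "0 0 0" --twist '[0,0,0,0,0,0]'

```text
t: 12.85
tool_pos: [0.5427, -0.0159, 0.2364]
orientation: [3.134, 0.207, 0.005]
force: [1.5, 0.3, -0.3]
opening: 0.0799
gripper_force: 0.0
```

```bash
python3 - <<'E'
from h import *
c=snap("wrist","side","top");pickle.dump(c,open("c4.pkl","wb"))
# pad in both views, initial images
c0=pickle.load(open("c0.pkl","rb"))
yaw=.132;ex=np.array([np.cos(yaw),np.sin(yaw),0]);ey=np.array([-ex[1],ex[0],0]);ori=np.array([.60745,-.0928,0])-.0125*ex
post=np.array([.540,-.0156,0]);print("post in press",(post-ori)@ex,(post-ori)@ey)
for n,r in(("top",(270,335,150,215)),("side",(240,300,205,240))):
    im=c[n]["frame"];hsv=cv2.cvtColor(im,cv2.COLOR_RGB2HSV);m=(hsv[...,2]<62).astype(np.uint8)*255
    m2=np.zeros_like(m);u0,u1,v0,v1=r;m2[v0:v1,u0:u1]=m[v0:v1,u0:u1]
    k=max(cv2.findContours(m2,cv2.RETR_EXTERNAL,cv2.CHAIN_APPROX_NONE)[0],key=cv2.contourArea)
    q=cv2.approxPolyDP(k,4,True);print(n,cv2.contourArea(k),q.reshape(-1,2).tolist())
S=c["side"]["frame"][120:260,210:330];T=c["top"]["frame"][135:225,205:335];
cv2.imwrite("pics/st4.png",np.hstack([cv2.resize(S,(394,460)),cv2.resize(T,(400,460))])[:,:,::-1])
E
```

```text
post in press -0.04420239548616632 0.08540597664174554
top 625.5 [[307, 168], [286, 171], [291, 197], [314, 195]]
side 487.5 [[254, 214], [261, 231], [292, 231], [283, 216]]
```

View pics/st4.png

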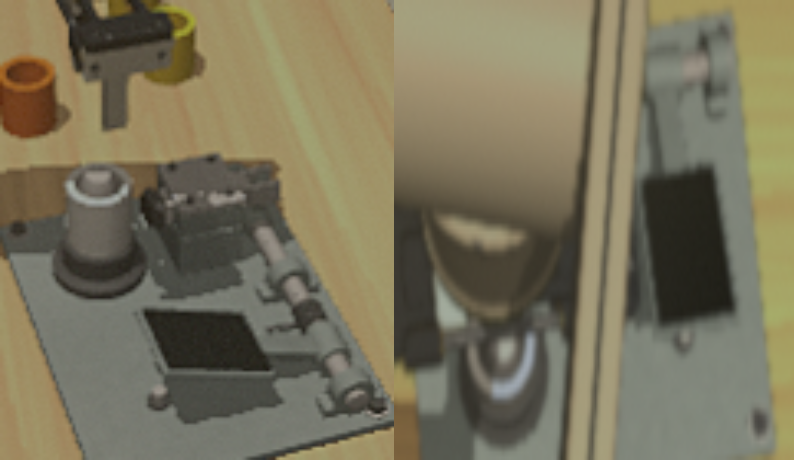

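The side view shows the sleeve flat on its seat, with the post tip proud of its rim, and the treadle up. The pad in the top view has corners (286,171), (307,168), (314,195) and (291,197) in full-frame pixels.

```bash
python3 - <<'E'
from h import *
c=pickle.load(open("c4.pkl","rb"));T=c["top"];S=c["side"]
def pt(cam,back,front):
    b=np.mean([onz(cam,u,v,.062) for u,v in back],0);f=np.mean([onz(cam,u,v,.0954) for u,v in front],0)
    print(b.round(4),f.round(4),"len",np.linalg.norm(f-b).round(4));return f+(b-f)*45/97
p=pt(T,[(286,170.5),(307.5,168)],[(291,197.5),(314.5,195)]);print("top",p)
q=pt(S,[(283.5,215.5),(292.5,231)],[(253.5,214),(261,231.5)]);print("side",q)
yaw=.132;ex=np.array([np.cos(yaw),np.sin(yaw),0]);ey=np.array([-ex[1],ex[0],0]);ori=np.array([.60745,-.0928,0])-.0125*ex
for a in(p,q):print("press frame",(a-ori)@ex,(a-ori)@ey)
g=(p+q)/2; g[2]=.08+.025+.03;print(g);to(g,yaw+np.pi/2)
E
```

```text
[ 0.6464 -0.1782  0.062 ] [ 0.5613 -0.1884  0.0954] len 0.092
top [ 0.60079305 -0.18370959  0.07990515]
[ 0.6491 -0.1781  0.062 ] [ 0.5589 -0.1921  0.0954] len 0.0972
side [ 0.60074552 -0.18559599  0.07990515]
press frame -0.0060642822875180335 -0.08924256353225116
press frame -0.006359689498632473 -0.09110629601700271
[ 0.60076928 -0.18465279  0.135     ]
t 13.0 pos [ 0.5408 -0.0157  0.2325] tilt [-0.003  0.    -1.   ] q [-0.12 -0.02  1.67  0.    1.5   1.32] twist -0.0002 delta cm [ 3.75 17.55  9.73]
```

>>> apply_moves --pt "0.5 2.5 0" --pt "0.8 4 0" --pt "0.8 4 0" --pt "0.8 4 0" --pt "0.8 3 1.5" --pt "0 0 3" --pt "0 0 3" --pt "0 0 2" --twist '[0,0,0,0,0,0,0,0]' --gripper 0

```text
t: 14.0
tool_pos: [0.5995, -0.1838, 0.1356]
orientation: [-3.133, -0.206, 0.007]
force: [0.4, -0.1, -0.1]
opening: 0.0045
gripper_force: 0.0
```

```bash
python3 - <<'E'
from h import *
to([.6007,-.1846,.105],.132+np.pi/2)
E
```

```text
t 14.0 pos [ 0.5995 -0.1838  0.1356] tilt [-0.005  0.002 -1.   ] q [-0.38  0.28  1.52 -0.    1.35  1.06] twist -0.0004 delta cm [0.12 0.1  3.06]
```

>>> apply_moves --pt "0 0 1" --pt "0 0 1" --pt "0 0 0.8" --pt "-0.1 0 0.6" --pt "-0.15 0 0.6" --pt "-0.15 0 0.6" --pt "-0.15 0 0.6" --pt "-0.15 0 0.6" --twist '[0,0,0,0,0,0,0,0]'

```text
t: 15.0
tool_pos: [0.5947, -0.1857, 0.0826]
orientation: [3.134, 0.207, 0.001]
force: [-2.7, 1.8, 7.8]
opening: 0.0005
gripper_force: 3.5
```

>>> apply_moves --pt "-0.15 0 0.5" --pt "-0.1 0 0.5" --pt "0 0 0.4" --pt "0 0 0.3" --pt "0 0 0" --twist '[0,0,0,0,0]'

```text
t: 15.62
tool_pos: [0.5922, -0.186, 0.0658]
orientation: [3.134, 0.207, 0.001]
force: [-4.5, 1.3, 9.3]
opening: 0.0007
gripper_force: 4.5
```

>>> apply_moves --pt "0 0 0.2" --pt "0 0 0.2" --pt "0 0 0.1" --pt "0 0 0" --twist '[0,0,0,0]'

```text
t: 16.12
tool_pos: [0.5919, -0.186, 0.0616]
orientation: [3.134, 0.207, -0.0]
force: [-9.5, 1.7, 16.2]
opening: 0.0005
gripper_force: 8.0
```

>>> apply_moves --pt "0 0 0.1" --pt "0 0 0" --pt "0 0 0" --twist '[0,0,0]'

```text
t: 16.5
tool_pos: [0.5919, -0.186, 0.0612]
orientation: [3.134, 0.207, -0.0]
force: [-11.3, 3.5, 19.2]
opening: 0.0003
gripper_force: 10.1
```

>>> apply_moves --pt "0 0 0.1" --pt "0 0 0" --pt "0 0 0" --pt "0 0 0" --pt "0 0 0" --pt "0 0 0" --twist '[0,0,0,0,0,0]'

```text
t: 17.25
tool_pos: [0.592, -0.186, 0.0611]
orientation: [3.134, 0.207, 0.0]
force: [-15.9, 4.6, 26.2]
opening: 0.0004
gripper_force: 13.3
```

```bash
python3 - <<'E'
from h import *
c=snap("side");pickle.dump(c,open("c5.pkl","wb"))
cv2.imwrite("pics/s5.png",cv2.resize(c["side"]["frame"][110:260,190:340],(600,600),interpolation=cv2.INTER_CUBIC)[:,:,::-1])
E
```

```text
(no output)
```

View pics/s5.png

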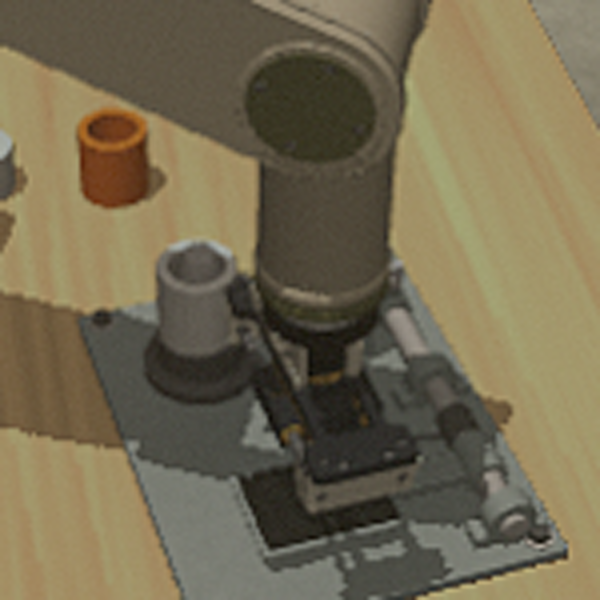

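The treadle is level at its stop and the sleeve is still seated, at about (197,310) in this crop. I'll raise slowly along the arc.

>>> apply_moves --pt "0 0 -0.4" --pt "0.1 0 -0.6" --pt "0.2 0 -0.8" --pt "0.2 0 -0.8" --pt "0.2 0 -0.8" --pt "0.2 0 -0.8" --pt "0.1 0 -0.8" --pt "0 0 -1" --twist '[0,0,0,0,0,0,0,0]'

```text
t: 18.3
tool_pos: [0.6014, -0.1841, 0.1175]
orientation: [-3.134, -0.207, 0.002]
force: [-0.4, -0.4, -0.9]
opening: 0.0006
gripper_force: 0.0
```

>>> apply_moves --pt "0 0 -2" --pt "0 0 -3" --pt "0 0 -3" --pt "0 0 -3" --pt "0 0 -2" --pt "0 0 0" --pt "0 0 0" --pt "0 0 0" --twist '[0,0,0,0,0,0,0,0]'

```text
t: 19.3
tool_pos: [0.6011, -0.184, 0.2457]
orientation: [-3.133, -0.207, 0.004]
force: [0.3, 0.4, 0.3]
opening: 0.0005
gripper_force: 0.0
```

```bash
python3 - <<'E'
from h import *
c=snap("side")
A=c["side"]["frame"].astype(int);c4=pickle.load(open("c4.pkl","rb"))["side"]["frame"].astype(int)
# pad + sleeve regions against the picture before pressing
def padc(im):
    hsv=cv2.cvtColor(im.astype(np.uint8),cv2.COLOR_RGB2HSV);m=(hsv[...,2]<62).astype(np.uint8)*255
    m2=np.zeros_like(m);m2[205:240,240:300]=m[205:240,240:300]
    k=max(cv2.findContours(m2,cv2.RETR_EXTERNAL,cv2.CHAIN_APPROX_NONE)[0],key=cv2.contourArea);return cv2.approxPolyDP(k,4,True).reshape(-1,2).tolist()
print(padc(A),padc(c4))
s=cv2.matchTemplate(A[160:225,215:270].astype(np.uint8),c4[167:215,223:262].astype(np.uint8)[...],cv2.TM_CCOEFF_NORMED)
print("sleeve shift",np.array(cv2.minMaxLoc(s)[3])-[8,7],s.max());print(robot.read_state()["force"],robot.read_state()["tool_pos"])
E
```

```text
[[254, 213], [261, 231], [292, 231], [283, 215]] [[254, 214], [261, 231], [292, 231], [283, 216]]
sleeve shift [0 0] 0.58599234
[-0.1614146  -0.0602573   0.01922251] [ 0.60121349 -0.18405012  0.24591098]
```

The pad is back at its original place in the picture, the sleeve hasn't shifted, and the robot is clear. Handing in.

```bash
python3 -c "
from plant import robot
print(robot.close_job())"
```

```text
the job is handed in; nothing more can be done
None
```

The sleeve is seated on the post, the treadle was held at its stop for about a second and has come back up, and the job is handed in; the close call gave no verdict, and I didn't look at the stamp mark itself.

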